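Shut and lock the filter hatch of a downdraft sanding box

ROBOT

A 6-joint arm with a two-finger parallel gripper is mounted at the origin on the work surface. World frame = base frame: x ahead of the robot, y to its left, z up, the work surface at z = 0. Lengths are in m, angles in degrees, forces in N, time in s.
With the tool pointing down it reaches from about 0.35 to 0.875 m from the base axis. Payload 4.2 kg.
Tool frame: the origin (TCP) lies on the front face of the gripper's body, between the roots of the fingers; the fingertips stand 70 mm ahead of it and the grasp point (between the pads) lies 51 mm ahead of it (r.nose_length is the distance from the TCP to the fingertips, in m); z points along the fingers, y is the direction in which the jaws open and shut (so a half turn about z gives the same grasp; the last joint's range is limited). The gripper opens to 87 mm and grips with 3 to 60 N. Pads are 19 mm wide; open, the fingers measure 117 mm over their backs; the gripper's body (75 mm by 190 mm) begins 51 mm behind the grasp point.
Start: joints at [88.155, 22.042, 0.453, 0, -68.411, -14.817], TCP at [0.179, 0.599, 0.292] pointing down, gripper open.
Joint ranges: [-179.83, 179.83], [-69.29, 118.12], [-61.27, 80.66], [-181.25, 117.63], [-171.15, -9.14], [-177.46, 177.46]. Speed limits (degrees/s): [159.86, 159.86, 180, 180, 180, 180].

INTERFACE

Orientations are given as a 3x3 rotation matrix whose columns are the frame's x, y, z axes.
In Python, from station import telemetry, capture, order, r gives the robot as it stands.
- The arm moves only by the tool drive_tool, never from a script. Its argument "series" is a list of rows, each a list of 4 numbers: the shift along the tool's x, y, z as a fraction of full scale, then the turn about the tool's z as a fraction of full scale. In form: [[dx, dy, dz, turn], ...]. A call has 1 to 10 rows; each row is the pose to reach, as a shift and turn from the pose commanded when the call began, along the tool's axes at that moment; what a row does not reach only later rows make up. Full scale, the value 1, is 0.12 m for a shift and 2 rad for a turn. A row lasts 1/8 s, in which the tool goes at most 62.5 mm and 10.7 degrees, less where a joint would pass 70% of its speed; a pose out of reach is approached as far as the arm can. A call with a number of a shift or a turn outside -1 to 1 is refused whole. A call with a gripper value outside its range is refused whole. "fingers" is the finger opening in mm, from 0 to 87, set as the call begins (left out, the last holds). The fingers move at their own pace and stop on an object; the grip force is fixed at half the most. Time passes only in rows, so rows that repeat a pose let the fingers close. It gives the time, the measured TCP pose, the force and the opening at its end, in the units of the state.
- telemetry.sense(): the state, without advancing time (a new reading comes with each control period).
- capture(name): name is "scene" or "top" or "wrist"; returns a dict with "color" (400x640x3 uint8, blue, green, red), "fx", "fy", "cx", "cy" (pixels), "eye" and "attitude" of the camera in the world; the wrist camera has in their place "mount" (4x4, takes a point from camera to tool coordinates, whose origin is the TCP and whose axes are the flange's). Camera axes: x right, y up, looking along -z (the intrinsics and any distortion apply to the point x, -y, -z); pixel columns grow to the right and rows downward; lengths in m; the calibration is good to about 2 mm. A picture is of the moment at which its call begins: read the wrist's pose just before it. There is no depth.
- order.finish_job(): hands the job in, once; it reports no verdict.
The state is a dict: "time_s": time; "joints": joint angles; "joint_velocities": joint speeds; "effort": joint torques, N m; "tcp_pos": TCP position; "ee_rot": TCP orientation; "wrist_force": force on the tool from outside, world axes, zero at the start; "moment": the same for the moment, N m; "gripper_width": opening from 0.0 (shut) to 1.0 (fully open).
Only numpy, scipy, OpenCV 4.12 (cv2) and the standard library are available. Lean on these libraries where they do the work, as an engineer would, in place of code of your own. Each camera call takes 0.05 s, during which the arm holds its last target. There are 200 camera calls.

TASK

The filter hatch of the sanding box has been left ajar: push it fully shut with your fingertips, then set a fingertip in the slot of its quarter-turn fastener and turn it clockwise, as seen from above, up to its stop so that the hatch is locked. Lift nothing, do not swing the hatch further open, and leave the inlay panel, the sanding block, the roll of tape and the screwdriver where they are.

Things in the scene. Friction and masses are not known exactly. Their poses are not given: they have to be found in the camera images.
- sander: Benchtop downdraft sanding box of green painted sheet steel, fixed to the bench: 400 (x) x 580 (y) x 130 mm high. Origin at the centre of its underside, on the bench top; x points away from its front, which faces the robot, y to its left, z up. The left part of the top is a flat perforated steel plate 132 mm above the bench; the filter hatch lies on the right part, centred at y = -165 mm.
- hatch_hinge (a point): Middle of the hatch's hinge axis, fixed on the box at x = 90, y = -165, z = 133 mm in the box's frame; same axes as sander. The axis runs along y, at the far edge of the hatch.
- hatch (a joint): Filter hatch: flat painted sheet pan, 225 mm from hinge axis to free edge (towards the robot), 210 mm wide along y, 8 mm thick, underside level with the hinge axis when shut. Rad: 0 = shut, grows as the free edge rises. Stiff friction hinge (about 1 N m): it stays where it is left; pressing down on its upper face near the free edge with 2 to 10 N shuts it. About 0.45 kg.
- hatch_edge (a point): Middle of the free edge of the hatch, on its upper face: 225 mm from the hinge axis and, when shut, 141 mm above the bench. Moves with the hatch; x along the hatch towards the hinge, y along the edge, z out of the upper face.
- cam (a joint): Quarter-turn fastener. Rad, grows clockwise seen from above; 0 = open, slot parallel to the hinge; 1.571 = locked, at its stop, slot pointing from hinge to free edge. Friction holds it where it is left; turning takes 0.06 to 0.15 N m. Its tongue passes under the box's rim only if the hatch has been pushed down to within about 0.03 rad; it then draws the hatch fully down and keeps it shut.
- cam_slot (a point): Centre of the dial, level with its top; on the hatch's middle line, 155 mm from the hinge axis, 22.5 mm above the hatch's underside. Plain round metal disc, 78 mm diameter, 14.5 mm above the hatch, in a fixed collar of equal height (95 mm outside). Across it one straight slot 28 mm wide, 69 mm long, closed ends, 12 mm deep, flat floor. Axes turn with the dial: x along the slot, z out of the hatch.
- inlay: Loose marquetry panel on the perforated plate: 140 x 140 x 12 mm, light and dark wood; origin at the centre of its underside. Leave alone.
- block: Loose cork sanding block on the perforated plate: 115 x 62 x 36 mm; origin at the centre of its underside. Leave alone.
- tape: Loose roll of tape lying flat on the bench to the right of the box: 96 mm outside diameter, 38 mm high; origin at the centre of its underside. Leave alone.
- driver: Loose screwdriver, 210 mm long, lying on the bench to the right of the box. Leave alone.

How it is judged:
By the outcome, as a careful person would: the job done as asked, in the order asked, and still so for the second after the job is handed in, with the robot touching nothing.
It also fails if it takes over 54 s, if anything falls off the work surface, if the arm or the gripper's body presses on something with over 40 N, if the wrist force passes 120 N, or if a joint passes its speed limit or range.

## Working session

There is one attempt and no reset: what is moved stays moved. The work goes in short steps, Python scripts to look and compute and a tool call to move; the robot and the scene stay as the last step left them, time stands still between calls to the robot, and variables do not carry over. Pictures are saved under pics/ and viewed, about 8 in all and at most 12, crops included, and the job is handed in when it is done.

Besides the shell and the picture viewer there is one more tool, called after "Emit:" by a JSON object that holds its "method" and its "body". drive_tool: Moves the arm, as the interface text tells. Shift numbers are shares of 0.12 m and turn numbers shares of 2 rad, none past 1 either way. Its arguments: {"type":"object","properties":{"series":{"type":"array","items":{"type":"array","items":{"type":"number","minimum":-1,"maximum":1}}},"fingers":{"type":"number"}},"required":["series"]}

```bash
ls; mkdir -p pics
python3 - <<'E'
from station import telemetry, capture
import cv2, numpy as np
s=telemetry.sense(); print(s['time_s'],s['tcp_pos'],s['ee_rot'],s['gripper_width'])
for n in('scene','top'):
    c=capture(n); cv2.imwrite(f'pics/{n}0.png',c['color']); print({k:v for k,v in c.items() if k!='color'})
c=capture('wrist');print({k:v for k,v in c.items() if k!='color'})
E
```

```text
pics
0.0 [0.17902299 0.59835355 0.29112458] [[ 9.57959342e-01 -2.86903439e-01 -5.61661684e-04]
 [-2.86903978e-01 -9.57956948e-01 -2.14297945e-03]
 [ 7.67804590e-05  2.21403015e-03 -9.99997546e-01]] 0.9987750936451365
{'fx': 417.27980909528753, 'fy': 417.27980909528753, 'cx': 320.8388286882447, 'cy': 202.05420090344793, 'eye': array([0.9541274 , 0.50797398, 1.02757052]), 'attitude': array([[-0.88536635, -0.37000619,  0.28146374],
       [ 0.46482599, -0.69419962,  0.54956682],
       [-0.00795111,  0.61739963,  0.78660948]])}
{'fx': 376.226950280324, 'fy': 376.226950280324, 'cx': 315.61164533472373, 'cy': 197.65363016622405, 'eye': array([ 0.5479894 , -0.12444375,  1.17771527]), 'attitude': array([[ 0.02030144,  0.9966402 , -0.07934835],
       [-0.99978849,  0.019976  , -0.00489308],
       [-0.00329158,  0.0794309 ,  0.99683494]])}
{'fx': 330.30505229478496, 'fy': 330.30505229478496, 'cx': 318.52484602569996, 'cy': 201.86848443174623, 'mount': array([[ 5.72467859e-04,  9.69214429e-01,  2.46217511e-01,
         6.75683749e-02],
       [ 9.99999729e-01, -6.68776902e-04,  3.07535067e-04,
        -2.70276939e-04],
       [ 4.62732009e-04,  2.46217269e-01, -9.69214549e-01,
        -9.33545846e-02],
       [ 0.00000000e+00,  0.00000000e+00,  0.00000000e+00,
         1.00000000e+00]])}
```

View pics/scene0.png

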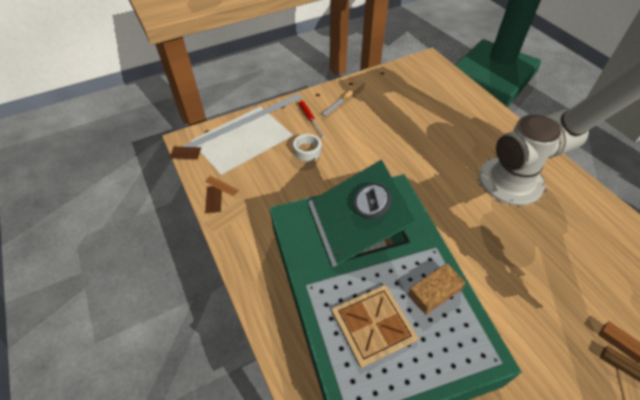

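View pics/top0.png

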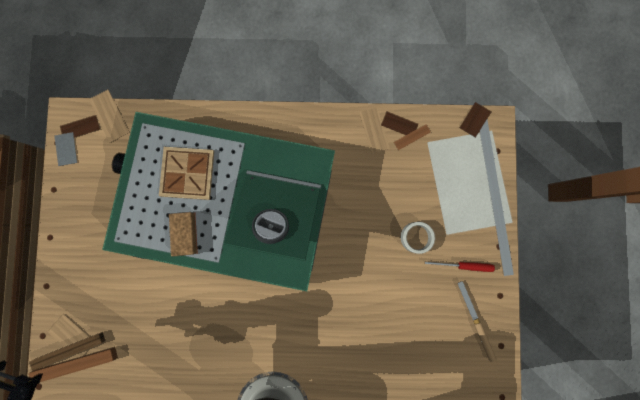

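The top view shows the box turned, with corners near (138,113), (334,150), (305,291) and (103,249). The hatch is raised with its dial at about (270,225), and the hinge runs near (247,173)-(320,186). In the scene view the dial is at (371,200). The tape (417,237) and the driver are well clear to the right.

```bash
cat > h.py <<'E'
import numpy as np, cv2
def ray(c,uv,T=None):
    d=np.array([(uv[0]-c['cx'])/c['fx'],-(uv[1]-c['cy'])/c['fy'],-1.])
    R,e=(c['attitude'],c['eye']) if T is None else (T[:3,:3],T[:3,3])
    return e,R@d
def onz(c,uv,z,T=None):
    e,d=ray(c,uv,T); return e+d*(z-e[2])/d[2]
def tri(r1,r2):
    (a,u),(b,v)=r1,r2
    s=np.linalg.lstsq(np.c_[u,-v],b-a,rcond=None)[0]
    p,q=a+s[0]*u,b+s[1]*v
    return (p+q)/2,np.linalg.norm(p-q)
E
python3 - <<'E'
from h import *
from station import capture
top=capture('top'); sc=capture('scene')
def green(c):
    h=cv2.cvtColor(c['color'],cv2.COLOR_BGR2HSV)
    return cv2.inRange(h,(60,80,20),(95,255,255))
m=green(top); cs,_=cv2.findContours(cv2.morphologyEx(m,cv2.MORPH_CLOSE,np.ones((5,5))),0,2)
k=max(cs,key=cv2.contourArea); h=cv2.convexHull(k)
q=cv2.approxPolyDP(h,6,True)[:,0]
print(q.tolist())
for p in q: print(p,onz(top,p,.13).round(4))
# dial: greyish blob near guess
def dial(c,g,r):
    x,y=g; s=c['color'][y-r:y+r,x-r:x+r]
    m=255-cv2.morphologyEx(green(c),cv2.MORPH_OPEN,np.ones((2,2)))[y-r:y+r,x-r:x+r]
    n,l,st,ce=cv2.connectedComponentsWithStats(m)
    i=l[r,r] or 1+np.argmax(st[1:,4])
    print('dial',st[i],ce[i]+[x-r,y-r])
    k=max(cv2.findContours((l==i).astype(np.uint8),0,2)[0],key=cv2.contourArea)
    e=cv2.fitEllipse(cv2.convexHull(k)); print(e)
    return np.array(e[0])+[x-r,y-r]
a=dial(top,(270,225),26); b=dial(sc,(371,200),28)
print('tri',tri(ray(top,a),ray(sc,b)))
ims=[]
for c,g in((top,(270,215)),(sc,(365,210))):
    x,y=g; ims.append(cv2.resize(c['color'][y-60:y+60,x-65:x+65],None,fx=3,fy=3,interpolation=cv2.INTER_CUBIC))
cv2.imwrite('pics/crop.png',np.hstack(ims))
E
```

```text
[[136, 113], [333, 151], [305, 290], [103, 248]]
[136 113] [0.863  0.3973 0.13  ]
[333 151] [ 0.7644 -0.1657  0.13  ]
[305 290] [ 0.377  -0.0954  0.13  ]
[103 248] [0.4798 0.4665 0.13  ]
dial [   9   11   37   35 1048] [270.98187023 226.94083969]
((27.007326126098633, 27.91056251525879), (35.08485412597656, 37.64925003051758), 77.96820831298828)
dial [  12   12   38   36 1066] [373.23921201 201.58348968]
((30.21965217590332, 29.59994125366211), (34.74320602416992, 38.466609954833984), 63.31266784667969)
tri (array([ 0.54604453, -0.00556396,  0.2075245 ]), np.float64(0.003379094629815935))
```

View pics/crop.png

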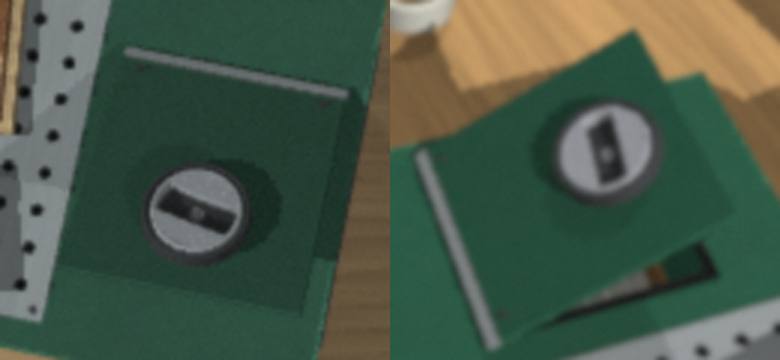

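Box yaw is about -10°, centred at (0.621, 0.151). The hinge is at about (0.681, -0.027, 0.133), and the triangulated dial agrees with a hatch angle of about 0.35 rad. The slot is parallel to the hinge. Next I move over the hatch's right free corner with the fingers closed.

Emit:
{"method": "drive_tool", "body": {"series": [[0,0,-0.2,0],[0.2,0.23,-0.42,0],[0.4,0.46,-0.42,0],[0.6,0.69,-0.42,0],[0.8,0.91,-0.42,0],[0.8,0.91,-0.42,0]], "fingers": 0}}

```text
time_s: 1.0
tcp_pos: [0.2405, 0.4648, 0.3432]
ee_rot: [[0.957, -0.289, 0.0], [-0.289, -0.957, 0.001], [-0.0, -0.001, -1.0]]
wrist_force: [0.4, 0.3, 0.1]
gripper_width: 0.402
```

Emit:
{"method": "drive_tool", "body": {"series": [[0.25,0.28,0,0],[0.5,0.57,0,0],[0.75,0.85,0,0],[0.8,0.91,0,0],[0.8,0.91,0,0]]}}

```text
time_s: 1.62
tcp_pos: [0.3006, 0.3349, 0.3428]
ee_rot: [[0.958, -0.287, 0.0], [-0.287, -0.958, 0.001], [0.0, -0.001, -1.0]]
wrist_force: [-0.2, 0.8, -0.3]
gripper_width: 0.004
```

Emit:
{"method": "drive_tool", "body": {"series": [[0.25,0.28,0,0],[0.5,0.57,0,0],[0.75,0.85,0,0],[0.8,0.91,0,0],[0.8,0.91,0,0]]}}

```text
time_s: 2.25
tcp_pos: [0.3614, 0.2032, 0.3426]
ee_rot: [[0.958, -0.287, 0.0], [-0.287, -0.958, 0.0], [0.0, -0.0, -1.0]]
wrist_force: [-0.0, -0.0, -0.1]
gripper_width: 0.004
```

Emit:
{"method": "drive_tool", "body": {"series": [[0.25,0.28,0,0],[0.5,0.57,0,0],[0.75,0.85,0,0],[0.8,0.91,0,0],[0.8,0.91,0,0]]}}

```text
time_s: 2.88
tcp_pos: [0.4221, 0.071, 0.3424]
ee_rot: [[0.958, -0.286, -0.0], [-0.286, -0.958, 0.0], [-0.0, 0.0, -1.0]]
wrist_force: [-0.2, 0.2, -0.5]
gripper_width: 0.008
```

Emit:
{"method": "drive_tool", "body": {"series": [[0.25,0.28,0,0],[0.5,0.57,0,0],[0.75,0.85,0,0],[0.8,0.91,0,-0.058],[0.8,0.91,0,-0.058],[0.8,0.91,0,-0.058]]}}

```text
time_s: 3.62
tcp_pos: [0.4824, -0.0606, 0.3427]
ee_rot: [[0.985, -0.174, 0.0], [-0.174, -0.985, 0.0], [-0.0, -0.0, -1.0]]
wrist_force: [-0.2, -0.7, 0.2]
gripper_width: 0.002
```

Run:
```python
from station import telemetry, capture
import cv2
s=telemetry.sense(); print(s['tcp_pos'],s['ee_rot'].round(3),s['joints'])
c=capture('wrist'); cv2.imwrite('pics/w1.png',c['color'])
```

```text
[ 0.482431   -0.06060176  0.34265436] [[ 0.985 -0.174  0.   ]
 [-0.174 -0.985  0.   ]
 [-0.    -0.    -1.   ]] [ 1.20206214e+01  6.32815079e+00 -1.34322156e+01 -1.39345350e-02
 -7.02353844e+01  6.79916293e+01]
```

View pics/w1.png

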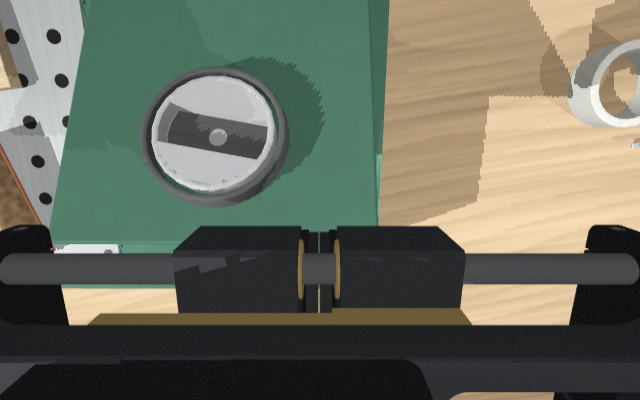

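The wrist view shows the dial at (215,137), with its slot from (168,128) to (268,150). That is about 12° clockwise of the hinge line, so the cam isn't exactly at 0. The fingers are over the hatch clear of the collar, with the hatch's right edge near column 385. Next I press down gently.

Emit:
{"method": "drive_tool", "body": {"series": [[0,0,0.15,0],[0,0,0.3,0],[0,0,0.42,0],[0,0,0.5,0],[0,0,0.55,0],[0,0,0.6,0],[0,0,0.65,0],[0,0,0.7,0],[0,0,0.7,0]]}}

```text
time_s: 4.8
tcp_pos: [0.4823, -0.062, 0.258]
ee_rot: [[0.985, -0.174, -0.001], [-0.174, -0.985, -0.0], [-0.001, 0.0, -1.0]]
wrist_force: [-0.4, 0.9, 0.6]
gripper_width: 0.003
```

Emit:
{"method": "drive_tool", "body": {"series": [[0,0,0.05,0],[0,0,0.1,0],[0,0,0.15,0],[0,0,0.2,0],[0,0,0.25,0],[0,0,0.28,0],[0,0,0.31,0],[0,0,0.33,0]]}}

```text
time_s: 5.8
tcp_pos: [0.4824, -0.0619, 0.2188]
ee_rot: [[0.985, -0.174, -0.0], [-0.174, -0.985, -0.0], [-0.0, 0.0, -1.0]]
wrist_force: [-0.7, 0.6, 0.8]
gripper_width: 0.003
```

The force is lower than expected if the tip is on the hatch, so I check.

Run:
```python
from station import telemetry, capture
import cv2,numpy as np
s=telemetry.sense(); print(s['tcp_pos'],s['wrist_force'],s['moment'])
c=capture('wrist')['color'];d=capture('scene')['color'][120:300,260:500]
d=cv2.resize(d,None,fx=1.5,fy=1.5); p=np.zeros((400,360,3),np.uint8); p[:270]=d
cv2.imwrite('pics/w2.png',cv2.resize(np.hstack([c,p]),(800,320)))
```

```text
[ 0.48243227 -0.06194851  0.21882373] [-0.72850756  0.62003831  0.83513296] [-0.00134096  0.23880354 -0.00208307]
```

View pics/w2.png

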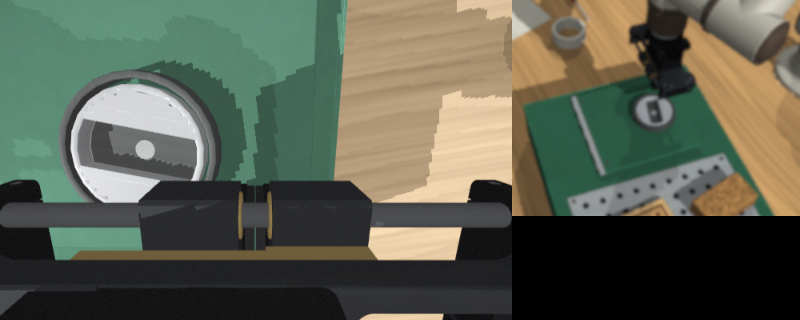

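The scene crop shows the hatch down, almost flush, so contact was real. I press the remaining ~8 mm.

Emit:
{"method": "drive_tool", "body": {"series": [[0,0,0.02,0],[0,0,0.04,0],[0,0,0.06,0],[0,0,0.06,0],[0,0,0.06,0]]}}

```text
time_s: 6.52
tcp_pos: [0.4825, -0.062, 0.2118]
ee_rot: [[0.985, -0.174, 0.0], [-0.174, -0.985, -0.0], [0.0, 0.0, -1.0]]
wrist_force: [-0.5, -1.8, 0.6]
gripper_width: 0.006
```

Emit:
{"method": "drive_tool", "body": {"series": [[0,0,0.008,0],[0,0,0.016,0],[0,0,0.016,0]]}}

```text
time_s: 6.9
tcp_pos: [0.4826, -0.062, 0.2111]
ee_rot: [[0.985, -0.173, 0.001], [-0.173, -0.985, -0.0], [0.001, 0.0, -1.0]]
wrist_force: [-3.0, 0.7, 6.6]
gripper_width: 0.008
```

Emit:
{"method": "drive_tool", "body": {"series": [[0,0,0.01,0],[0,0,0.02,0],[0,0,0.02,0]]}}

```text
time_s: 7.28
tcp_pos: [0.4826, -0.0619, 0.2109]
ee_rot: [[0.985, -0.172, 0.001], [-0.172, -0.985, -0.001], [0.002, 0.001, -1.0]]
wrist_force: [-8.3, 3.7, 20.2]
gripper_width: 0.002
```

Hard stop with the tip at 0.141 and 20 N: the hatch is shut. Now I rise, move behind the dial, part the fingers a little and look.

Emit:
{"method": "drive_tool", "body": {"series": [[0,0,-0.2,0],[0,0,-0.5,0],[0,-0.2,-0.8,0],[0,-0.4,-0.8,0],[0,-0.57,-0.8,0],[0,-0.57,-0.8,0],[0,-0.57,-0.8,0]], "fingers": 20}}

```text
time_s: 8.15
tcp_pos: [0.4942, 0.0051, 0.3033]
ee_rot: [[0.985, -0.174, -0.001], [-0.174, -0.985, -0.0], [-0.0, 0.0, -1.0]]
wrist_force: [-0.1, -0.5, 0.7]
gripper_width: 0.231
```

```bash
cat > look.py <<'E'
from station import telemetry, capture
from h import *
import sys
s=telemetry.sense(); c=capture('wrist'); im=c['color']
W=np.eye(4); W[:3,:3]=s['ee_rot']; W[:3,3]=s['tcp_pos']; T=W@c['mount']
hs=cv2.cvtColor(im,cv2.COLOR_BGR2HSV)
# bright low-saturation dial face (slot is darker); collar is dark
m=cv2.inRange(hs,(0,0,110),(180,60,255)); m[230:]=0
n,l,st,ce=cv2.connectedComponentsWithStats(m)
ok=[i for i in range(1,n) if st[i,4]>300]
print([(st[i].tolist(),ce[i].round(1).tolist()) for i in ok])
vis=im.copy(); vis[m>0]=(0,0,255)
cv2.imwrite(f'pics/{sys.argv[1]}.png',np.hstack([im[:260,100:500],vis[:260,100:500]])); cv2.imwrite('last.png',im)
np.savez('last.npz',T=T,**{k:c[k] for k in('fx','fy','cx','cy')},R=s['ee_rot'],p=s['tcp_pos'],im=im)
print(s['tcp_pos'],s['wrist_force'])
E
python3 look.py w3
```

```text
[([0, 0, 165, 230, 23055], [94.2, 117.3]), ([256, 101, 124, 125, 1614], [316.8, 161.5]), ([265, 111, 107, 106, 7258], [318.5, 162.3])]
[0.49416656 0.00512066 0.30332804] [-0.13310387 -0.47554576  0.69240322]
```

View pics/w3.png

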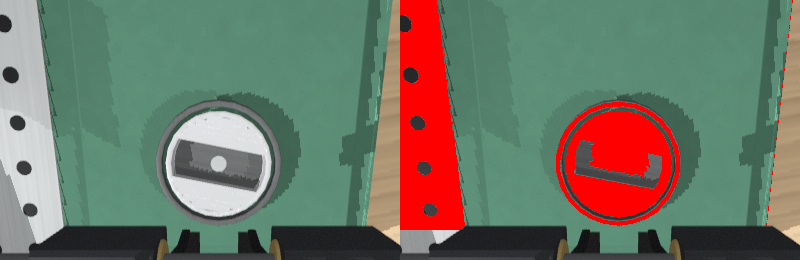

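The dial centre is at full-frame pixel (318.5,164). The slot is tilted about 10° clockwise of the tool's y and is fully visible.

Run:
```python
from h import *
f=np.load('last.npz'); im=f['im']; T=f['T']
c={k:float(f[k]) for k in('fx','fy','cx','cy')}
g=cv2.cvtColor(im,cv2.COLOR_BGR2GRAY)
k=np.zeros_like(g); cv2.circle(k,(318,164),47,255,-1)
t,_=cv2.threshold(g[k>0],0,255,cv2.THRESH_OTSU)
m=((g<t)&(k>0)).astype(np.uint8)
q=max(cv2.findContours(m,0,2)[0],key=cv2.contourArea)[:,0].astype(float)
P=np.array([onz(c,p,.1555,T) for p in q])
C=onz(c,(318.5,164),.1555,T); R=f['R'];p0=f['p']
L=(P-p0)@R   # tool coords
(rc,sz,a)=cv2.minAreaRect(L[:,:2].astype(np.float32)*1000)
print('thr',t,'slot rect tool mm',rc,sz,a)
print('dial world',C,'tool mm',(C-p0)@R*1000)
for u in((265,164),(372,164),(318,111),(318,217)): print(((onz(c,u,.1555,T)-p0)@R*1000).round(1))
```

```text
thr 160.0 slot rect tool mm (34.113731384277344, -1.6755714416503906) (27.432178497314453, 66.49739074707031) 10.99439811706543
dial world [ 0.5285512  -0.00069168  0.1555    ] tool mm [ 34.94251462  -0.29883751 147.8111881 ]
[ 34.9 -39.5 147.8]
[ 35.   38.9 147.8]
[ 72.4  -0.7 147.8]
[ -5.6  -0.7 147.8]
```

The slot rectangle measures 27.4 x 66.5 mm and the dial 78 mm, both matching the sizes given. The cam is at about 11°. Next I align and descend into the slot.

Emit:
{"method": "drive_tool", "body": {"series": [[0.15,0,0,0.05],[0.288,-0.005,0,0.096],[0.288,-0.005,0.2,0.096],[0.288,-0.005,0.4,0.096],[0.288,-0.005,0.55,0.096],[0.288,-0.005,0.55,0.096],[0.288,-0.005,0.6,0.096],[0.288,-0.005,0.65,0.096],[0.288,-0.005,0.715,0.096],[0.288,-0.005,0.715,0.096]]}}

```text
time_s: 9.45
tcp_pos: [0.5281, -0.0001, 0.2171]
ee_rot: [[0.933, -0.359, -0.001], [-0.359, -0.933, -0.0], [-0.001, 0.001, -1.0]]
wrist_force: [-0.3, -0.6, -0.1]
gripper_width: 0.231
```

Seated without contact. Turning clockwise.

Emit:
{"method": "drive_tool", "body": {"series": [[0,0,0,0.05],[0,0,0,0.1],[0,0,0,0.15],[0,0,0,0.2],[0,0,0,0.25],[0,0,0,0.3],[0,0,0,0.35],[0,0,0,0.4],[0,0,0,0.45],[0,0,0,0.5]]}}

```text
time_s: 10.7
tcp_pos: [0.5287, 0.0003, 0.2178]
ee_rot: [[0.2, -0.98, 0.001], [-0.98, -0.2, 0.0], [-0.0, -0.001, -1.0]]
wrist_force: [0.1, -0.3, -0.9]
gripper_width: 0.227
```

```bash
python3 -c "
from station import telemetry as t
s=t.sense();print(s['moment'],s['wrist_force'],s['joints'])"
```

```text
[ 0.15180688 -0.1663311   0.11963766] [ 0.14904436 -0.34501184 -0.8511179 ] [ 1.76195632e+01  1.66696474e+01 -1.92049384e+01 -3.87759934e-03
 -5.40867656e+01 -6.08712153e+00]
```

Moment 0.12 N m about z: the dial is turning. I continue to the stop.

Emit:
{"method": "drive_tool", "body": {"series": [[0,0,0,0.05],[0,0,0,0.1],[0,0,0,0.15],[0,0,0,0.2],[0,0,0,0.24],[0,0,0,0.26],[0,0,0,0.28],[0,0,0,0.28]]}}

```text
time_s: 11.7
tcp_pos: [0.5287, -0.0005, 0.2178]
ee_rot: [[-0.348, -0.938, 0.0], [-0.938, 0.348, -0.001], [0.001, -0.001, -1.0]]
wrist_force: [0.3, -3.5, -0.5]
gripper_width: 0.23
```

```bash
python3 -c "
from station import telemetry as t
s=t.sense();print(s['moment'],s['wrist_force'],s['joints'])"
```

```text
[-1.01011039 -0.44642361  0.13988042] [ 0.28499867 -3.53288156 -0.47011562] [ 17.56598847  16.67409115 -19.22499192   0.07507902 -54.10936811
 -37.95449766]
```

Emit:
{"method": "drive_tool", "body": {"series": [[0,0,0,0.02],[0,0,0,0.03],[0,0,0,0.03]]}}

```text
time_s: 12.08
tcp_pos: [0.5286, -0.0005, 0.2178]
ee_rot: [[-0.401, -0.916, -0.0], [-0.916, 0.401, -0.001], [0.001, -0.001, -1.0]]
wrist_force: [1.0, -5.0, -1.1]
gripper_width: 0.233
```

```bash
python3 -c "
from station import telemetry as t
s=t.sense();print(s['moment'],s['wrist_force'],s['ee_rot'][:,1])"
```

```text
[-1.47415487 -0.56211492  0.99218771] [ 0.96755446 -5.01880348 -1.11398437] [-9.15864977e-01  4.01486060e-01 -5.36044771e-04]
```

The moment jumped from 0.14 to 0.99 N m, so the cam is at its stop. I unload, retract and look.

Emit:
{"method": "drive_tool", "body": {"series": [[0,0,0,-0.05],[0,0,0,-0.11],[0,0,-0.1,-0.11],[0,0,-0.3,-0.11],[0,0,-0.6,-0.11],[0,0,-0.72,-0.11],[0,0,-0.72,-0.11]]}}

```text
time_s: 12.95
tcp_pos: [0.5287, 0.0003, 0.3051]
ee_rot: [[-0.196, -0.981, 0.002], [-0.981, 0.196, 0.001], [-0.002, -0.002, -1.0]]
wrist_force: [-0.4, -1.0, -0.2]
gripper_width: 0.229
```

Emit:
{"method": "drive_tool", "body": {"series": [[0.1,0.1,0,-0.09],[0.1,0.2,0,-0.18],[0.1,0.3,0,-0.27],[0,0.3,0,-0.36],[0,0.3,0,-0.45],[0,0.3,0,-0.54],[0,0.3,0,-0.63],[0,0.3,0,-0.72],[0,0.3,0,-0.78],[0,0.3,0,-0.78]]}}

```text
time_s: 14.2
tcp_pos: [0.4925, 0.007, 0.3026]
ee_rot: [[0.978, -0.208, -0.003], [-0.208, -0.978, -0.0], [-0.003, 0.001, -1.0]]
wrist_force: [0.6, -0.4, 0.5]
gripper_width: 0.232
```

```bash
python3 look.py w4
```

```text
[([0, 0, 167, 230, 23070], [92.5, 117.8]), ([256, 98, 125, 125, 1615], [317.6, 158.1]), ([265, 107, 107, 108, 6207], [318.5, 160.7])]
[0.49253746 0.00700573 0.30261102] [ 0.58696376 -0.39744748  0.49292999]
```

View pics/w4.png

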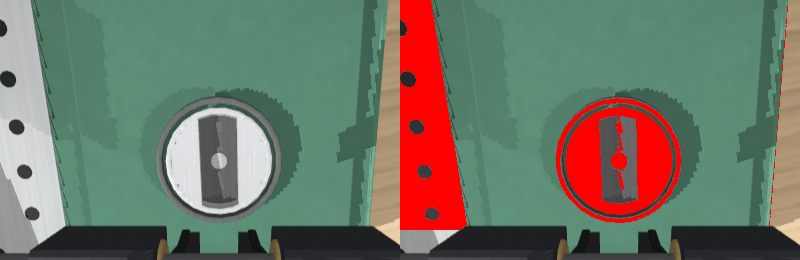

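The slot now runs from hinge to free edge. I measure it once, check the neighbours in the top view, and hand in if it holds.

Run:
```python
from h import *
from station import capture
f=np.load('last.npz'); im=f['im']; T=f['T']
c={k:float(f[k]) for k in('fx','fy','cx','cy')}
g=cv2.cvtColor(im,cv2.COLOR_BGR2GRAY)
k=np.zeros_like(g); cv2.circle(k,(318,160),47,255,-1)
m=((g<160)&(k>0)).astype(np.uint8)
q=max(cv2.findContours(m,0,2)[0],key=cv2.contourArea)[:,0].astype(float)
P=np.array([onz(c,p,.1555,T) for p in q])[:,:2]*1000
rc,sz,a=cv2.minAreaRect(P.astype(np.float32)); print('world rect',rc,sz,a)
# box x direction from right/left hatch: hinge bar & box corners gave yaw -10.05
t=capture('top')['color']; o=cv2.imread('pics/top0.png')
d=cv2.absdiff(t,o).max(2)
for n,(x,y,w,h) in dict(inlay=(158,145,56,56),block=(166,208,34,50),tape=(398,219,42,38),driver=(420,256,78,20)).items():
    r=d[y:y+h,x:x+w]; print(n,r.mean().round(1),(r>60).mean().round(3))
```

```text
world rect (527.593505859375, -0.07696151733398438) (27.339557647705078, 67.28673553466797) 80.23236083984375
inlay 9.3 0.0
block 7.9 0.024
tape 20.9 0.072
driver 19.0 0.0
```

The slot is at -9.8° against the box x axis at -10.05°, so it is locked. The tape and driver differences are probably shadow; one look to confirm.

Run:
```python
from station import capture
import cv2,numpy as np
t=capture('top')['color']; o=cv2.imread('pics/top0.png')
cv2.imwrite('pics/cmp.png',np.vstack([o[100:300,90:520],t[100:300,90:520]]))
```

```text
(no output)
```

View pics/cmp.png

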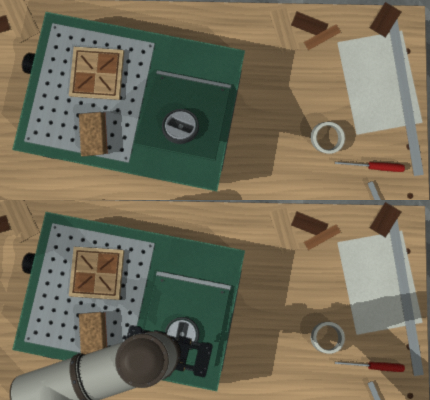

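The tape at (328,338) and the driver at (370,365) are where they were, only shaded by the arm. The inlay and block have not moved either.

```bash
python3 -c "
from station import order
print(order.finish_job())"
```

```text
the job is handed in; nothing more can be done
None
```

The hatch is shut and its fastener is turned to the stop. I handed the job in at about 14 s, with the gripper clear of the box.

- **Shutting the hatch:** I pressed it down near its free edge with closed fingertips. It came to a hard stop with the tips 141 mm above the bench at about 20 N. That is above the 2 to 10 N given for shutting it, but well inside the limits.
- **Turning the fastener:** The slot started about 11° past the open position, not at exactly 0. I set both fingertips in the slot and turned it clockwise. At the stop the moment jumped from 0.14 to 0.99 N m.
- **Last checks:** The slot now lies at -9.8°, against -10.05° for the hinge-to-edge direction, so it is locked within measuring error. In the top view the inlay panel, sanding block, tape and screwdriver are where they were. The image comparison did flag the tape and screwdriver, but the view showed this to be the arm's shadow. I did not measure the hatch's height again after locking.

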